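# Clamp a stretcher bar in the jig

### The job

Slide the loose wooden stretcher bar along its channel in the clamping jig until its end sits fully home against the steel end stop. Then tighten the wing nut, turning it clockwise in short strokes between the two steel side plates, until the rubber foot holds the bar with about 30 newtons: firmly clamped, but never crushed. Push the bar gently, do not knock the side plates, leave everything else on the table alone, and let go at the end.

Things in the scene. Friction and masses are not known exactly. Their poses are not given: they have to be found in the camera images.
- jig: Clamping jig fixed to the table: plywood base 130 (x) x 200 (y) x 15 mm. Origin: centre of its underside, on the table; z up. On its top a channel 48 wide runs along local y between wooden rails 10 high. A steel bridge plate over the middle (top z 70) carries the wing nut.
- stop_face (a point): Middle of the steel end stop's face at the +y end of the channel, at floor height: y = +85, z = 15 mm in the jig. Axes as the jig's. The bar is home when its front end meets this face.
- side_plates: Two upright steel plates of the jig beside the wing nut, not to be knocked. Each is 40 long in y (-20 to +20 mm) and 6 thick, centred at x = -36 and +36, so 66 apart inside; tops at z 110. Origin and axes are the jig's. Fingers opened wide strike them unless they open along the jig's y; opened to about 30 mm they pass at any angle.
- nut_center (a point): Point on the wing nut's upright axis (jig x = y = 0), 90 mm above the table, near mid-height of the wings. Axes as the jig's; they do not turn with the nut. Steel nut: hub 26 across, z 70 to 78; two opposite wings in one line, 10 thick, out to 27 either side of the axis, z 76 to 108. A stem 8 across rises between the wings. The nut stays at its height as it turns.
- wing_nut (a joint): Nut angle, rad; grows turning clockwise from above (tightening). At 0 the wings lie along the jig's x; at q they are turned q clockwise from it. Starts 0.2 to 1.0, thread ends at 7; stays where left. Thread drag is a steady 0.25 N m against the way it moves (if a stop swings back, the reading flips to the other side); each newton of clamping adds 0.004 N m in the loosening sense: +0.12 at 30 N.
- stem: Steel stem, 8 mm across, driven straight down by the nut without turning, 4 mm per rad. Origin: its top end, 126 above the table at nut angle 0. Under the bridge it carries a rubber foot, 30 across, on a spring of 10 N per mm. The foot's underside is 79 to 86 below the stem's top, how far is not measured; about 0.75 rad past first touch gives 30 N. Over 60 N crushes the bar.
- bar: Loose pine stretcher bar, 45 (x) x 200 (y) x 18 mm high, 0.08 to 0.15 kg. Origin: centre of its underside; y runs along it, +y towards the stop. It lies in the jig's channel with 25 to 60 mm left to slide in +y. When home, its push end still stands 15 mm out beyond the base's -y edge. It must not be pushed with more than 35 N.
- bar_front (a point): Point on the bar's lower edge at its +y end face (the end that must meet the stop), in the middle of its width; axes as the bar's.
- bar_push_end (a point): Centre of the bar's -y end face (the free end, to push on), 9 above its underside, 24 above the table.
- tape_roll: Bystander: roll of paper tape lying flat, 90 across, 24 high. Origin under its centre.
- brush: Bystander: flat paint brush lying down, 220 long, wooden handle. Origin under its middle.
- paint_jar: Bystander: closed grey paint jar, 68 across, 75 high. Origin under its centre.
- palette_knife: Bystander: painter's knife lying down, 200 long, dark handle. Origin under its middle.
- offcut: Bystander: short offcut of bar, 45 x 90 x 18, lying flat. Origin under its centre.
- varnish_bottle: Bystander: amber bottle standing, 60 across, 150 high. Origin under its centre.
- water_mug: Bystander: white mug standing, 80 across, 95 high. Origin under its centre.
Not all that is in view belongs to the job. What is shaped like the bar but purple is not meant.

How it is judged (in metres and radians):
On the way, in this order (a step that is already met when the one before it is completed fails the run):
1. the bar is home against the end stop, before the foot presses on it (y of bar_front in the frame of jig above 0.082 m and z of bar_front in the frame of jig below 0.018 m and angle between the y axis of bar and the y axis of jig, either way round below 0.06 rad and contact force between stem and bar below 1 N), for 0.1 s.
2. the foot clamps the bar, still home, with 20 to 40 N (y of bar_front in the frame of jig above 0.082 m and z of bar_front in the frame of jig below 0.018 m and angle between the y axis of bar and the y axis of jig, either way round below 0.06 rad and contact force between stem and bar between 20 and 40 N), for 0.2 s.
At the end, for the whole second after the job is handed in: The bar lies flat in the channel with its front end within 3 mm of the stop and is clamped by the foot with 20 to 40 N; bar and nut are at rest and released (all of step 2 and linear speed of bar below 0.01 m/s and velocity of joint wing_nut between -0.05 and 0.05 rad/s); the robot touches nothing.
It fails at once if the bar is crushed: the foot presses it with more than 60 N (contact force between stem and bar above 60 N).
It fails at once if the bar is rammed: the robot pushes it with more than 35 N (contact force between the arm and bar above 35 N).
It fails at once if a side plate is knocked: the robot presses on it with more than 12 N (contact force between the arm and side_plates above 12 N).
It fails at once if a bystander is moved more than 20 mm (distance of any of tape_roll, brush, paint_jar, palette_knife, offcut, varnish_bottle, water_mug from where it was at the start of the episode above 0.02 m).
It also fails if it takes over 72 s, if anything falls off the work surface, if the arm or the gripper's body presses on something with over 40 N, if the wrist force passes 120 N, or if a joint passes its speed limit or range.

### The arm

A 7-joint arm with a two-finger parallel gripper is mounted at the origin on the work surface. World frame = base frame: x ahead of the robot, y to its left, z up, the work surface at z = 0. Lengths are in mm, angles in rad, forces in N, time in s.
With the tool pointing down it reaches from about 425 to 825 mm from the base axis. Payload 3.6 kg.
Tool frame: the origin (TCP) lies between the finger pads; the fingertips stand 25 mm ahead of it and the grasp point (between the pads) lies 6 mm ahead of it; z points along the fingers, y is the line along which they close (so a half turn about z gives the same grasp; the last joint's range is limited). The gripper opens to 93 mm and grips with 3 to 60 N. Pads are 15 mm wide; open, the fingers measure 128 mm over their backs; the gripper's body (75 mm by 188 mm) begins 65 mm behind the grasp point.
Start: joints at [1.248, 0.615, -0.013, 1.423, 0.008, 1.103, -0.04], TCP at [190.112, -621.547, 243.64] pointing down, gripper open.
Joint ranges: [-3.12, 3.12], [-0.3, 2.06], [-1.34, 1.32], [0.26, 2.42], [-1.36, 4.5], [0.01, 1.98], [-2.84, 2.84]. Speed limits (rad/s): [2.79, 2.79, 3.14, 3.14, 3.14, 3.14, 3.14].

### API

Orientations are given as a unit quaternion [w, x, y, z].
In Python, from bench import readout, eyes, job gives the robot as it stands.
- The arm moves only by the tool servo_tool, never from a script. Its argument "rows" is a list that holds one entry, the list of rows, each a list of 5 numbers: the shift along the tool's x, y, z in cm, then the turn about the tool's z in rad, then the opening, from 0 (shut) to 1 (fully open). In form: [[[x, y, z, turn, fingers], ...]]. A call has 1 to 5 rows; each row shifts and turns the commanded pose from where the row before left it, along the tool's axes as they then stand; what a row does not reach is not made up. A row lasts 1/10 s, in which the tool goes at most 50 mm and 8.59 degrees, less where a joint would pass 70% of its speed; a pose out of reach is approached as far as the arm can. A call is refused whole if a number of a shift passes 5 or a number of a turn 0.15, either way. A call with a gripper value outside its range is refused whole. The fingers move at their own pace and stop on an object; "force" is the grip in N (left out, the last holds). Time passes only in rows, so rows that do not move let the fingers close. It gives the time, the measured TCP pose, the force, the opening and the grip force at its end, in the units of the state.
- readout.get_obs(): the state, without advancing time (a new reading comes with each control period).
- eyes.read_camera(name): name is "side" or "top" or "wrist"; returns the picture (420x560x3 uint8, red, green, blue); there is no depth.
- eyes.camera_info(name): a dict with "fx", "fy", "cx", "cy" (pixels), "pose" (4x4, takes a point from camera to world coordinates); the wrist camera has in their place "hand_eye" (4x4, takes a point from camera to tool coordinates, whose origin is the TCP and whose axes are the flange's). Camera axes: x right, y down, z forward; pixel columns grow to the right and rows downward; lengths in mm; the calibration is good to about 2 mm. A picture is of the moment at which its call begins: read the wrist's pose just before it. camera_info takes no time and is no camera call.
- job.sign_off(): hands the job in; it is judged then, once.
The state is a dict: "clock": time; "joint_pos": joint angles; "qd": joint speeds; "joint_torque": joint torques, N m; "eef_pos": TCP position; "tool_rot": TCP orientation; "ft_force": force on the tool from outside, world axes, zero at the start; "torque": the same for the moment, N m; "grip_width": finger opening in mm; "gripper_force": force on a finger pad.
Only numpy, scipy, OpenCV 4.12 (cv2) and the standard library are available. Lean on these libraries where they do the work, as an engineer would, in place of code of your own. Each camera call takes 0.05 s, during which the arm holds its last target. There are 200 camera calls.

## Working session

There is one attempt and no reset: what is moved stays moved. The work goes in short steps, Python scripts to look and compute and a tool call to move; the robot and the scene stay as the last step left them, time stands still between calls to the robot, and variables do not carry over. Pictures are saved under pics/ and viewed, at most 10 in all, crops included, and the job is handed in when it is done.

Besides the shell and the picture viewer there is one more tool, called by a JSON object that holds its "fn" and its "kwargs", one argument or row to a line. servo_tool: Moves the arm, as the interface text tells. Its arguments: {"type":"object","properties":{"rows":{"type":"array","items":{"type":"array","items":{"type":"array","items":{"type":"number"}}}},"force":{"type":"number"}},"required":["rows"]}

```bash
mkdir -p pics; ls
python3 - <<'E'
from bench import readout, eyes
import cv2,numpy as np
np.set_printoptions(precision=4,suppress=True)
o=readout.get_obs();print(o)
for n in ["side","top","wrist"]:
    i=eyes.camera_info(n);print(n,i)
    im=eyes.read_camera(n);cv2.imwrite(f"pics/{n}0.png",im[:,:,::-1])
E
```

```text
pics
{'clock': 0.0, 'joint_pos': array([ 1.2475,  0.6159, -0.0126,  1.4249,  0.0081,  1.1034, -0.0404]), 'qd': array([-0.0013, -0.0001, -0.0007, -0.001 ,  0.0024,  0.0008, -0.0003]), 'joint_torque': array([ -0.0005, -45.8931,   0.209 , -16.5743,  -0.061 ,   0.0206,
         0.0002]), 'eef_pos': array([ 189.8846, -620.8954,  242.5127]), 'tool_rot': array([-0.0012,  0.989 ,  0.1479, -0.0002]), 'ft_force': array([ 0.3368,  0.8376, -0.0746]), 'torque': array([ 0.0185, -0.0007,  0.0113]), 'gripper_force': 0.0, 'grip_width': 92.74420108569747}
side {'fx': 399.8156062145272, 'fy': 399.8156062145272, 'cx': 281.38258948499373, 'cy': 205.8056328083539, 'pose': array([[ -0.989 ,  -0.0912,   0.1163, 303.52  ],
       [ -0.1463,   0.7161,  -0.6825, 860.7069],
       [ -0.021 ,  -0.692 ,  -0.7216, 969.1953],
       [  0.    ,   0.    ,   0.    ,   1.    ]])}
top {'fx': 470.7496196382305, 'fy': 470.7496196382305, 'cx': 280.57075408725234, 'cy': 206.1091333791668, 'pose': array([[  -0.0015,   -0.9939,    0.1101,  324.6186],
       [  -0.9999,    0.0033,    0.0166,   34.8929],
       [  -0.0168,   -0.11  ,   -0.9938, 1330.0878],
       [   0.    ,    0.    ,    0.    ,    1.    ]])}
wrist {'fx': 362.6474647931753, 'fy': 362.6474647931753, 'cx': 285.6831713560289, 'cy': 214.72309844986563, 'hand_eye': array([[   0.0004,   -0.9621,   -0.2725,   75.9436],
       [   1.    ,    0.0002,    0.0007,    0.0538],
       [  -0.0006,   -0.2725,    0.9621, -141.8261],
       [   0.    ,    0.    ,    0.    ,    1.    ]])}
```

View pics/top0.png

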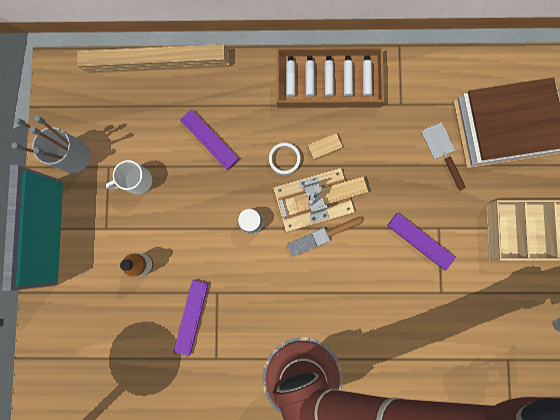

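View pics/side0.png

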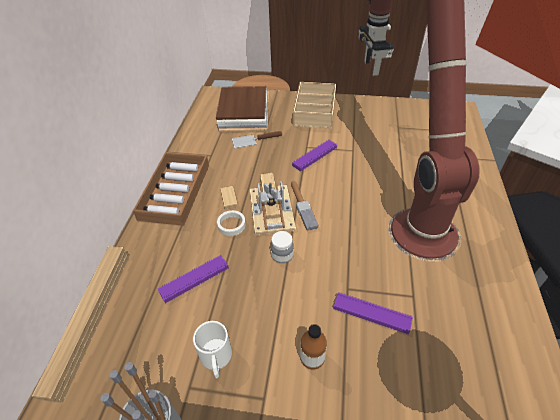

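The jig is at about (316,200) in the top view, with the bar sticking out on the right at (350,188). Lookalikes are the purple bars at (209,139), (421,241) and (192,317), the offcut at (325,146), and the timber at (153,57). I choose the pine bar in the jig's channel and will check it in a close crop.

Run:
```python
import cv2
im=cv2.imread("pics/top0.png")[160:240,265:380]
cv2.imwrite("pics/topc.png",cv2.resize(im,None,fx=6.5,fy=6.5,interpolation=cv2.INTER_CUBIC))
```

```text
(no output)
```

View pics/topc.png

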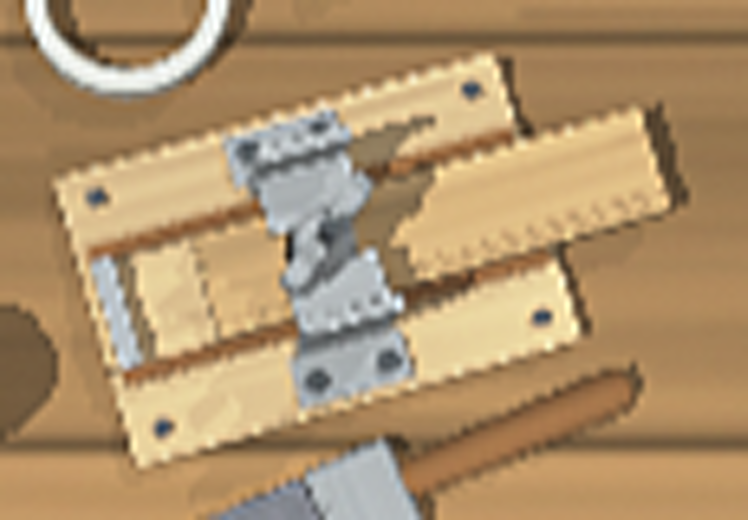

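The crop shows the jig corners at crop px (55,180), (493,55), (580,335), (140,465). The stop is on the left at (117,310), and the bar's push-end corners are at (645,105) and (675,205). The bar's front end is near (205,290), and it is pine coloured.

```bash
cat > h.py <<'E'
import numpy as np
from scipy.spatial.transform import Rotation as R
np.set_printoptions(precision=3,suppress=True)
def back(info,px,z,pose=None):
    P=info["pose"] if pose is None else pose
    px=np.atleast_2d(px).astype(float)
    d=np.c_[(px[:,0]-info["cx"])/info["fx"],(px[:,1]-info["cy"])/info["fy"],np.ones(len(px))]@P[:3,:3].T
    return P[:3,3]+d*((z-P[2,3])/d[:,2])[:,None]
def T(o):
    M=np.eye(4);q=o["tool_rot"];M[:3,:3]=R.from_quat([q[1],q[2],q[3],q[0]]).as_matrix();M[:3,3]=o["eef_pos"];return M
def proj(info,P,pts):
    c=(np.atleast_2d(pts)-P[:3,3])@P[:3,:3]
    return np.c_[c[:,0]/c[:,2]*info["fx"]+info["cx"],c[:,1]/c[:,2]*info["fy"]+info["cy"]]
E
python3 - <<'E'
from h import *
from bench import eyes,readout
i=eyes.camera_info("top")
f=lambda p:np.array(p)/6.5+[265,160]-0.4
c=back(i,f([(55,180),(493,55),(580,335),(140,465)]),25)
print(c); print(c.mean(0)); 
for a,b in((0,1),(1,2),(2,3),(3,0)):
    d=c[b]-c[a];print(np.linalg.norm(d),np.degrees(np.arctan2(d[1],d[0])))
print(back(i,f([(645,105),(675,205),(205,250),(222,335)]),33))
print(T(readout.get_obs())[:3,:3])
E
```

```text
[[ 522.29    77.599   25.   ]
 [ 576.112 -111.733   25.   ]
 [ 454.41  -146.975   25.   ]
 [ 399.279   41.293   25.   ]]
[488.023 -34.954  25.   ]
196.83294307900238 -74.13107809949852
126.70135684913554 -163.8501614005448
196.17327256801204 106.32190690214156
128.25723680196018 16.44386986602755
[[ 552.521 -175.471   33.   ]
 [ 509.228 -187.332   33.   ]
 [ 490.604   13.235   33.   ]
 [ 454.098    6.187   33.   ]]
[[ 0.956  0.293 -0.001]
 [ 0.293 -0.956  0.002]
 [-0.    -0.002 -1.   ]]
```

{"fn": "servo_tool", "kwargs": {
  "rows": [
    [[2.65, -2.3, 0, 0, 0], [2.65, -2.3, 0, 0, 0], [2.65, -2.3, 0, 0, 0], [2.65, -2.3, 0, 0, 0], [2.65, -2.3, 0, 0, 0]]
  ]
}}

```text
clock: 0.65
eef_pos: [283.7, -471.4, 243.4]
tool_rot: [-0.0, 0.989, 0.148, -0.0]
ft_force: [0.8, -0.6, 0.2]
grip_width: 57.6
gripper_force: 0.0
```

{"fn": "servo_tool", "kwargs": {
  "rows": [
    [[2.65, -2.3, 0, 0, 0], [2.65, -2.3, 0, 0, 0], [2.65, -2.3, 0, 0, 0], [2.65, -2.3, 0, 0, 0], [2.65, -2.3, 0, 0, 0]]
  ]
}}

```text
clock: 1.15
eef_pos: [376.7, -322.7, 243.5]
tool_rot: [-0.0, 0.989, 0.148, -0.0]
ft_force: [0.0, 0.5, -0.4]
grip_width: 17.1
gripper_force: 0.0
```

{"fn": "servo_tool", "kwargs": {
  "rows": [
    [[2.65, -2.3, 0, 0, 0], [2.65, -2.3, 0, 0, 0], [2.65, -2.3, 0, 0, 0], [2.65, -2.3, 0, 0, 0], [2.65, -2.3, 0, 0, 0]]
  ]
}}

```text
clock: 1.65
eef_pos: [469.7, -174.1, 243.6]
tool_rot: [-0.0, 0.989, 0.148, -0.0]
ft_force: [0.1, -0.3, -0.6]
grip_width: 0.5
gripper_force: 0.0
```

{"fn": "servo_tool", "kwargs": {
  "rows": [
    [[2.65, -2.3, 0, 0, 0], [2.65, -2.3, 0, 0, 0], [0, 0, 0, 0, 0], [0, 0, 0, 0, 0], [0, 0, 0, 0, 0]]
  ]
}}

```text
clock: 2.15
eef_pos: [505.7, -117.3, 243.4]
tool_rot: [0.0, 0.989, 0.147, -0.001]
ft_force: [-1.1, -0.2, 0.5]
grip_width: 0.5
gripper_force: 0.0
```

Run:
```python
from h import *
from bench import readout, eyes
import cv2
o=readout.get_obs();print(o["clock"],o["joint_pos"],o["eef_pos"],o["ft_force"],o["torque"]);M=T(o);print(M)
np.save("w1.npy",M)
im=eyes.read_camera("wrist");cv2.imwrite("pics/w1.png",cv2.resize(im[:,:,::-1],None,fx=1.42,fy=1.42,interpolation=cv2.INTER_CUBIC))
```

```text
2.15 [ 0.261  0.415 -0.109  1.797  0.056  0.934 -1.148] [ 505.723 -117.281  243.444] [-1.141 -0.215  0.469] [0.063 0.025 0.005]
[[   0.957    0.29    -0.001  505.723]
 [   0.29    -0.957   -0.001 -117.281]
 [  -0.001    0.      -1.     243.444]
 [   0.       0.       0.       1.   ]]
```

View pics/w1.png

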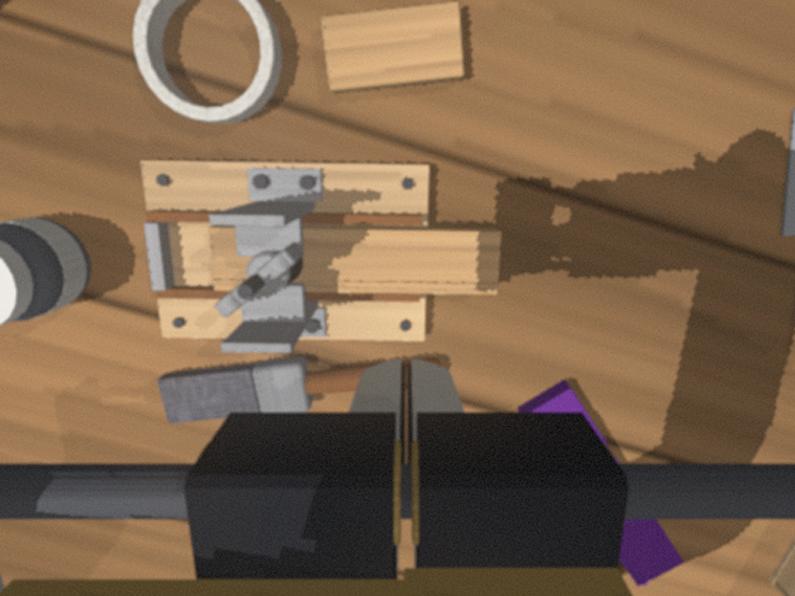

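The wrist view (1.42x) shows the jig corners at (142,162), (430,165), (425,340) and (160,338). The bar's push end is at (500,262), and the wings run from (222,303) to (298,255). I'll crop closer on the nut.

Run:
```python
from h import *
import cv2
from bench import eyes
im=cv2.imread("pics/w1.png");im=cv2.resize(im,(560,420),interpolation=cv2.INTER_AREA)
cv2.imwrite("pics/w1c.png",cv2.resize(im[130:255,140:230],None,fx=4.7,fy=4.7,interpolation=cv2.INTER_CUBIC))
i=eyes.camera_info("wrist");P=np.load("w1.npy")@i["hand_eye"]
c=back(i,np.array([(142,162),(430,165),(425,340),(160,338)])/1.42,25,P);print(c)
print(c.mean(0))
for a,b in((0,1),(1,2),(2,3),(3,0)):
    d=c[b]-c[a];print(np.linalg.norm(d),np.degrees(np.arctan2(d[1],d[0])))
e=back(i,np.array([(500,230),(497,294)])/1.42,24,P);print(e.mean(0),e)
```

```text
[[ 524.73    73.712   25.   ]
 [ 579.3   -112.499   25.   ]
 [ 458.856 -146.934   25.   ]
 [ 403.355   41.279   25.   ]]
[491.56  -36.111  25.   ]
194.04235466841726 -73.66627473183097
125.27034796787963 -164.0446653585797
196.2257729794008 106.42988692873533
125.6330226413871 14.9606618206911
[ 529.554 -179.587   24.   ] [[ 551.694 -172.779   24.   ]
 [ 507.415 -186.395   24.   ]]
```

View pics/w1c.png

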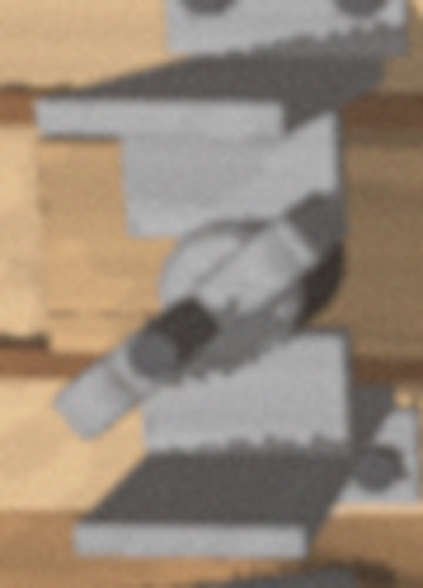

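Run:
```python
from h import *
from bench import eyes
i=eyes.camera_info("wrist");P=np.load("w1.npy")@i["hand_eye"]
f=lambda p:np.array(p)/4.7+[140,130]-.4
w=back(i,f([(60,403),(315,195),(90,438),(340,235)]),108,P);print(w)
a=w[[0,2]].mean(0);b=w[[1,3]].mean(0);print((a+b)/2,np.linalg.norm(b-a))
d=b-a;print("wing yaw ccw",np.arctan2(d[1],d[0]))
for z in(120,124):print(back(i,f([(155,350)]),z,P))
pl=back(i,f([(36,100),(280,100),(282,138),(45,138),(75,527),(300,525),(305,555),(78,555)]),110,P);print(pl,pl.mean(0))
d=pl[1]-pl[0];print(np.degrees(np.arctan2(d[1],d[0])))
```

```text
[[471.883 -17.159 108.   ]
 [518.857 -50.14  108.   ]
 [467.259 -23.245 108.   ]
 [513.608 -55.62  108.   ]]
[492.902 -36.541 108.   ] 56.96627365258348
wing yaw ccw -0.6109422800190415
[[489.644 -33.386 120.   ]]
[[490.986 -34.318 124.   ]]
[[521.195  -4.254 110.   ]
 [532.529 -41.546 110.   ]
 [526.72  -43.236 110.   ]
 [515.646  -6.792 110.   ]
 [451.597 -24.484 110.   ]
 [463.154 -61.297 110.   ]
 [458.054 -63.392 110.   ]
 [446.7   -25.987 110.   ]] [489.449 -33.874 110.   ]
-73.09599458479313
```

{"fn": "servo_tool", "kwargs": {
  "rows": [
    [[0.25, 3.5, 0, 0.01, 0], [0.25, 3.5, 0, 0, 0], [0.25, 3.5, 0, 0, 0], [0, 0, 3.3, 0, 0], [0, 0, 3.3, 0, 0]]
  ],
  "force": 60
}}

```text
clock: 2.7
eef_pos: [543.6, -218.1, 177.6]
tool_rot: [0.001, 0.99, 0.14, 0.001]
ft_force: [-0.5, 0.0, 0.4]
grip_width: 0.3
gripper_force: 0.0
```

{"fn": "servo_tool", "kwargs": {
  "rows": [
    [[0, 0, 3.3, 0, 0], [0, 0, 3.3, 0, 0], [0, 0, 3.3, 0, 0], [0, 0, 3.3, 0, 0], [0, 0, 0, 0, 0]]
  ]
}}

```text
clock: 3.2
eef_pos: [539.6, -214.7, 41.6]
tool_rot: [-0.002, 0.99, 0.142, -0.005]
ft_force: [0.1, 1.1, -0.2]
grip_width: 0.5
gripper_force: 0.0
```

{"fn": "servo_tool", "kwargs": {
  "rows": [
    [[0.3, -0.5, -0.3, 0, 0], [0, -0.5, 0, 0, 0], [0, -0.3, 0, 0, 0], [0, -0.3, 0, 0, 0], [0, -0.3, 0, 0, 0]]
  ]
}}

```text
clock: 3.7
eef_pos: [541.6, -195.0, 49.6]
tool_rot: [0.0, 0.99, 0.143, 0.001]
ft_force: [0.2, 0.1, -0.6]
grip_width: 0.4
gripper_force: 0.0
```

{"fn": "servo_tool", "kwargs": {
  "rows": [
    [[0, -0.3, 0, 0, 0], [0, -0.3, 0, 0, 0], [0, -0.3, 0, 0, 0], [0, -0.3, 0, 0, 0], [0, -0.3, 0, 0, 0]]
  ]
}}

```text
clock: 4.2
eef_pos: [537.2, -181.2, 48.8]
tool_rot: [0.0, 0.99, 0.143, 0.0]
ft_force: [0.5, -0.9, 0.2]
grip_width: 0.6
gripper_force: 0.7
```

{"fn": "servo_tool", "kwargs": {
  "rows": [
    [[0, -0.3, 0.1, 0, 0], [0, -0.3, 0.1, 0, 0], [0, -0.2, 0.1, 0, 0], [0, -0.2, 0, 0, 0], [0, -0.1, 0, 0, 0]]
  ]
}}

```text
clock: 4.7
eef_pos: [535.3, -172.2, 46.6]
tool_rot: [0.002, 0.99, 0.142, 0.002]
ft_force: [1.4, -5.2, 5.8]
grip_width: 0.9
gripper_force: 2.9
```

Run:
```python
from h import *
from bench import readout, eyes
import cv2
o=readout.get_obs();print(o["clock"],o["eef_pos"],o["ft_force"],o["torque"],o["joint_pos"]);np.save("w2.npy",T(o))
J=np.array([490.5,-35.5]);a=.285;print("jig",np.array([[np.cos(a),np.sin(a)],[-np.sin(a),np.cos(a)]])@(o["eef_pos"][:2]-J))
w=eyes.read_camera("wrist")[:,:,::-1];t=eyes.read_camera("top")[:,:,::-1][160:240,265:380]
s=eyes.read_camera("side")[:,:,::-1][160:240,220:330]
t=cv2.resize(t,None,fx=3.4,fy=3.4,interpolation=cv2.INTER_CUBIC);s=cv2.resize(s,(t.shape[1],272),interpolation=cv2.INTER_CUBIC)
cv2.imwrite("pics/m2.png",np.vstack([np.hstack([t,s])]))
cv2.imwrite("pics/w2.png",w)
```

```text
4.7 [ 535.331 -172.155   46.609] [ 1.355 -5.169  5.816] [-1.091 -0.348  0.012] [ 0.307  0.743 -0.056  1.867  0.079  0.53  -1.087]
jig [   4.601 -143.747]
```

View pics/m2.png

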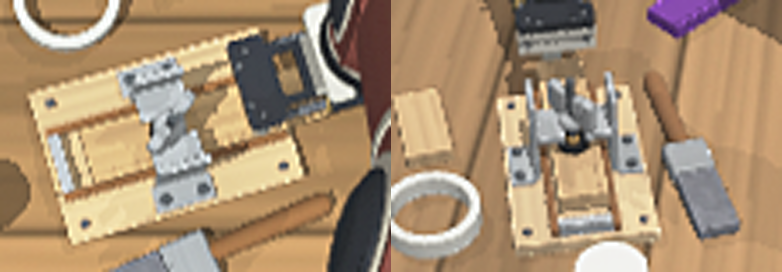

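The bar has moved and its front edge now shows at about (85,165) in the left half, with roughly 10–15 mm left to the stop at (62,165). Force is about 5 N, so I'll continue gently.

{"fn": "servo_tool", "kwargs": {
  "rows": [
    [[0, -0.2, 0, 0, 0], [0, -0.2, 0, 0, 0], [0, -0.2, 0, 0, 0], [0, -0.15, 0, 0, 0]]
  ]
}}

```text
clock: 5.25
eef_pos: [531.7, -162.8, 45.6]
tool_rot: [-0.0, 0.99, 0.143, -0.0]
ft_force: [1.5, -2.8, 3.1]
grip_width: 0.6
gripper_force: 1.7
```

{"fn": "servo_tool", "kwargs": {
  "rows": [
    [[0, -0.15, 0, 0, 0], [0, -0.15, 0, 0, 0]]
  ]
}}

```text
clock: 5.45
eef_pos: [530.9, -160.1, 45.6]
tool_rot: [-0.0, 0.99, 0.143, 0.0]
ft_force: [0.4, -2.9, 2.8]
grip_width: 0.6
gripper_force: 1.7
```

{"fn": "servo_tool", "kwargs": {
  "rows": [
    [[0, -0.15, 0, 0, 0], [0, -0.15, 0, 0, 0]]
  ]
}}

```text
clock: 5.65
eef_pos: [530.0, -157.2, 45.6]
tool_rot: [-0.0, 0.99, 0.143, -0.0]
ft_force: [0.8, -3.6, 1.9]
grip_width: 0.9
gripper_force: 1.7
```

{"fn": "servo_tool", "kwargs": {
  "rows": [
    [[0, -0.1, 0, 0, 0], [0, -0.1, 0, 0, 0]]
  ]
}}

```text
clock: 5.85
eef_pos: [529.9, -156.9, 45.7]
tool_rot: [0.001, 0.99, 0.143, 0.001]
ft_force: [2.5, -7.1, 0.6]
grip_width: 0.9
gripper_force: 3.4
```

{"fn": "servo_tool", "kwargs": {
  "rows": [
    [[0, -0.1, 0, 0, 0], [0, -0.1, 0, 0, 0]]
  ]
}}

```text
clock: 6.05
eef_pos: [529.8, -156.9, 45.8]
tool_rot: [0.002, 0.99, 0.142, 0.001]
ft_force: [2.1, -9.3, 0.3]
grip_width: 0.6
gripper_force: 4.7
```

{"fn": "servo_tool", "kwargs": {
  "rows": [
    [[0, -0.1, 0, 0, 0], [0, -0.1, 0, 0, 0]]
  ]
}}

```text
clock: 6.25
eef_pos: [529.4, -156.9, 45.9]
tool_rot: [0.004, 0.99, 0.141, 0.001]
ft_force: [3.2, -11.7, -0.0]
grip_width: 0.6
gripper_force: 6.0
```

{"fn": "servo_tool", "kwargs": {
  "rows": [
    [[0, 1.5, 0, 0, 0], [0, 2, 0, 0, 0], [0, 0, -4, 0, 0], [0, 0, -4.5, 0, 0], [0, 0, -4.5, 0, 0]]
  ]
}}

```text
clock: 6.75
eef_pos: [536.7, -183.1, 175.4]
tool_rot: [-0.003, 0.99, 0.144, -0.002]
ft_force: [0.2, 0.1, -0.5]
grip_width: 0.5
gripper_force: 0.0
```

{"fn": "servo_tool", "kwargs": {
  "rows": [
    [[0, 0, -4.5, 0, 0], [-0.1, -4, -2.5, 0, 0.1], [-0.1, -4, 0, 0, 0.32], [0, 0, 0, 0, 0.32], [0, 0, 0, 0, 0.32]]
  ]
}}

```text
clock: 7.25
eef_pos: [512.5, -106.7, 245.0]
tool_rot: [-0.001, 0.989, 0.145, -0.002]
ft_force: [-1.3, -0.4, -0.6]
grip_width: 27.1
gripper_force: 0.0
```

Run:
```python
from h import *
from bench import readout, eyes
import cv2
o=readout.get_obs();print(o["clock"],o["eef_pos"],o["joint_pos"],o["ft_force"]);M=T(o);np.save("w3.npy",M)
im=eyes.read_camera("wrist")[:,:,::-1];cv2.imwrite("pics/w3full.png",im)
i=eyes.camera_info("wrist");P=M@i["hand_eye"]
c=proj(i,P,[[490.5,-35.5,60]])[0].astype(int);print(c)
x0,y0=max(c[0]-115,0),max(c[1]-85,0);print(x0,y0)
cv2.imwrite("pics/w3.png",cv2.resize(im[y0:y0+160,x0:x0+220],None,fx=3.6,fy=3.6,interpolation=cv2.INTER_CUBIC))
```

```text
7.25 [ 512.49  -106.739  244.953] [ 0.233  0.421 -0.099  1.781  0.048  0.946 -1.166] [-1.277 -0.395 -0.595]
[205 197]
90 112
```

View pics/w3.png

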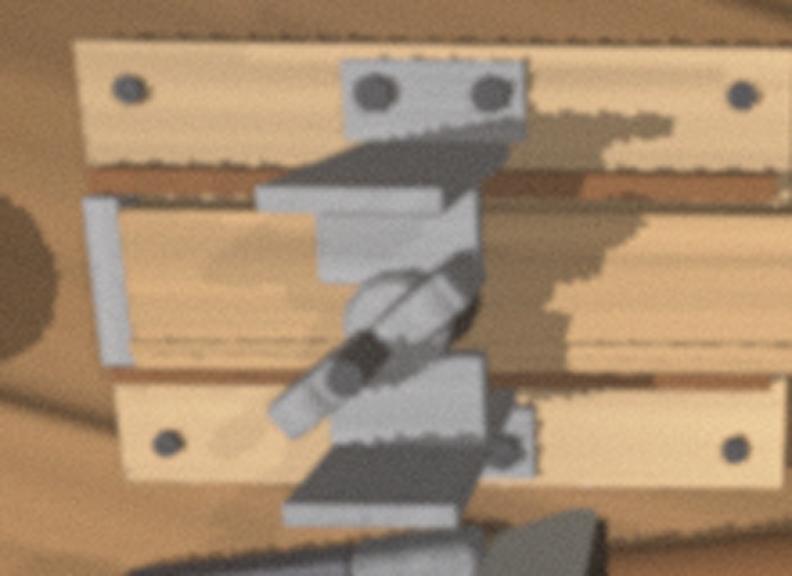

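The bar's front end now meets the stop at (125,290) in the crop, with no gap left. The wings run from (282,423) to (465,275), the same as before.

{"fn": "servo_tool", "kwargs": {
  "rows": [
    [[0, -3.7, 0, 0, 0.32], [0, -3.74, 0, 0, 0.32], [0, 0, 0, -0.14, 0.32], [0, 0, 0, -0.14, 0.32], [0, 0, 0, -0.14, 0.32]]
  ]
}}

```text
clock: 7.8
eef_pos: [492.3, -38.5, 244.7]
tool_rot: [-0.001, 0.937, 0.348, -0.001]
ft_force: [-0.1, 0.4, -0.2]
grip_width: 29.8
gripper_force: 0.0
```

{"fn": "servo_tool", "kwargs": {
  "rows": [
    [[0, 0, 0, -0.14, 0.32], [0, 0, 0, -0.14, 0.32], [0, 0, 0, -0.14, 0.32], [0, 0, 0, -0.14, 0.32], [0, 0, 0, -0.14, 0.32]]
  ]
}}

```text
clock: 8.3
eef_pos: [492.4, -39.1, 244.6]
tool_rot: [-0.001, 0.762, 0.648, -0.001]
ft_force: [0.3, 0.1, -0.3]
grip_width: 30.2
gripper_force: 0.0
```

{"fn": "servo_tool", "kwargs": {
  "rows": [
    [[0, 0, 0, -0.14, 0.32], [0, 0, 0, -0.14, 0.32], [0, 0, 0, -0.14, 0.32], [0, 0, 0, -0.14, 0.32], [0, 0, 0, -0.14, 0.32]]
  ]
}}

```text
clock: 8.8
eef_pos: [492.3, -39.2, 244.6]
tool_rot: [-0.001, 0.493, 0.87, -0.0]
ft_force: [-1.0, -0.4, 0.2]
grip_width: 29.7
gripper_force: 0.0
```

{"fn": "servo_tool", "kwargs": {
  "rows": [
    [[0, 0, 0, -0.14, 0.32], [0, 0, 0, -0.14, 0.32], [0, 0, 0, -0.14, 0.32], [0, 0, 0, 0, 0.32], [0, 0, 0, 0, 0.32]]
  ]
}}

```text
clock: 9.3
eef_pos: [492.5, -38.7, 244.9]
tool_rot: [-0.001, 0.305, 0.952, 0.0]
ft_force: [-0.1, -0.3, 0.5]
grip_width: 29.8
gripper_force: 0.0
```

Run:
```python
from h import *
from bench import readout
o=readout.get_obs();M=T(o);print(o["clock"],o["eef_pos"],o["joint_pos"],o["ft_force"],o["torque"]);print(M)
print("yaw",np.arctan2(M[1,0],M[0,0]),"shift",M[:3,:3].T@(np.array([491,-35.5,108])-o["eef_pos"]))
```

```text
9.3 [492.511 -38.68  244.929] [ 0.511  0.446 -0.686  1.847  0.336  0.97   0.63 ] [-0.15  -0.304  0.518] [ 0.026 -0.152 -0.03 ]
[[ -0.814   0.581  -0.002 492.511]
 [  0.581   0.814   0.001 -38.68 ]
 [  0.002  -0.     -1.    244.929]
 [  0.      0.      0.      1.   ]]
yaw 2.5219269829990885 shift [  2.818   1.777 136.934]
```

{"fn": "servo_tool", "kwargs": {
  "rows": [
    [[0.28, 0.18, 4, 0, 0.32], [0, 0, 4, 0, 0.32], [0, 0, 1.5, 0, 0.32], [0, 0, 0, 0, 0.32]]
  ]
}}

```text
clock: 9.7
eef_pos: [489.7, -35.0, 148.3]
tool_rot: [-0.003, 0.304, 0.953, -0.001]
ft_force: [1.0, -1.0, -0.3]
grip_width: 29.9
gripper_force: 0.0
```

Run:
```python
from h import *
from bench import readout,eyes
import cv2
o=readout.get_obs();M=T(o);print(o["clock"],o["eef_pos"],o["joint_pos"],o["ft_force"],o["torque"])
print("yaw",np.arctan2(M[1,0],M[0,0]),"shift",M[:3,:3].T@(np.array([491,-35.5,108])-o["eef_pos"]))
cv2.imwrite("pics/w4.png",eyes.read_camera("wrist")[:,:,::-1])
```

```text
9.7 [489.716 -35.049 148.342] [ 0.431  0.568 -0.6    1.971  0.463  0.747  0.509] [ 0.986 -0.993 -0.253] [ 0.043 -0.101 -0.019]
yaw 2.5246740441504816 shift [-1.508  0.514 40.334]
```

View pics/w4.png

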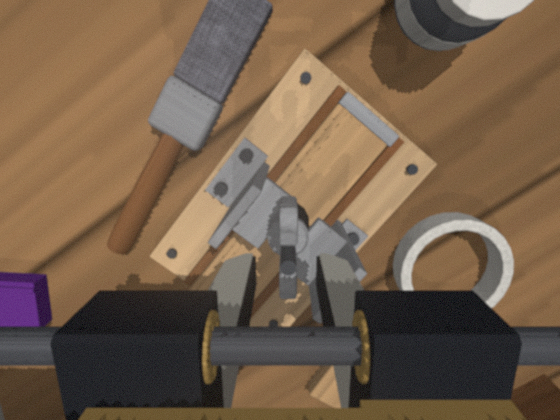

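The wings stand upright in the image, from (288,200) to (290,290). They are centred between the fingers, so I'll descend and grip.

{"fn": "servo_tool", "kwargs": {
  "rows": [
    [[-0.1, 0.05, 2, 0, 0.32], [0, 0, 2, 0, 0.32], [0, 0, 0, 0, 0.32], [0, 0, 0, 0, 0.0], [0, 0, 0, 0, 0.0]]
  ],
  "force": 60
}}

```text
clock: 10.25
eef_pos: [493.8, -34.6, 112.2]
tool_rot: [0.002, 0.303, 0.953, 0.001]
ft_force: [-0.1, 0.7, -0.5]
grip_width: 18.3
gripper_force: 0.0
```

{"fn": "servo_tool", "kwargs": {
  "rows": [
    [[0, 0, 0, 0, 0.0], [0, 0, 0, 0, 0.0]]
  ]
}}

```text
clock: 10.45
eef_pos: [492.7, -35.9, 111.8]
tool_rot: [0.001, 0.303, 0.953, -0.001]
ft_force: [-2.3, -2.5, 7.6]
grip_width: 9.2
gripper_force: 60.0
```

```bash
cat > s.py <<'E'
from h import *
from bench import readout
o=readout.get_obs();M=T(o);y=np.arctan2(M[1,0],M[0,0])
print(o["clock"],o["eef_pos"],o["joint_pos"],"F",o["ft_force"],"T",o["torque"],"q",(0.285-y)%np.pi,"sh",M[:3,:3].T@(np.array([491,-35.5,108])-o["eef_pos"]),o["grip_width"],o["gripper_force"])
E
python3 s.py
```

```text
10.45 [492.73  -35.885 111.805] [ 0.394  0.622 -0.551  2.002  0.526  0.659  0.456] F [-2.341 -2.487  7.591] T [-0.5    0.307 -0.01 ] q 0.9010062500923142 sh [ 1.641 -0.68   3.803] 9.245703482997884 60.00140368938446
```

{"fn": "servo_tool", "kwargs": {
  "rows": [
    [[0, 0, 0, 0.08, 0], [0, 0, 0, 0.08, 0], [0, 0, 0, 0.08, 0], [0, 0, 0, 0.08, 0]]
  ]
}}

```text
clock: 10.85
eef_pos: [492.3, -36.4, 111.8]
tool_rot: [0.001, 0.452, 0.892, -0.001]
ft_force: [-2.2, -3.5, 7.0]
grip_width: 8.9
gripper_force: 60.7
```

```bash
python3 s.py
```

```text
10.85 [492.294 -36.379 111.803] [ 0.336  0.604 -0.459  2.005  0.446  0.632  0.215] F [-2.21  -3.49   7.031] T [-0.873  0.433  0.266] q 1.2225590614513802 sh [ 1.484 -0.515  3.801] 8.869945613785172 60.66683449551135
```

{"fn": "servo_tool", "kwargs": {
  "rows": [
    [[0, 0, 0, 0.08, 0], [0, 0, 0, 0.08, 0], [0, 0, 0, 0.08, 0], [0, 0, 0, 0.08, 0]]
  ]
}}

```text
clock: 11.25
eef_pos: [491.3, -37.1, 111.7]
tool_rot: [0.0, 0.588, 0.809, -0.002]
ft_force: [-4.4, -4.6, 8.4]
grip_width: 9.2
gripper_force: 60.7
```

```bash
python3 s.py
```

```text
11.25 [491.298 -37.074 111.747] [ 0.276  0.589 -0.367  2.007  0.363  0.61  -0.022] F [-4.426 -4.639  8.401] T [-1.028  0.818  0.309] q 1.5429539485548265 sh [1.602 0.214 3.741] 9.201136211636122 60.68533774581738
```

{"fn": "servo_tool", "kwargs": {
  "rows": [
    [[-0.1, -0.15, -0.15, 0.06, 0], [-0.1, -0.15, -0.15, 0.06, 0], [0, 0, 0, 0.06, 0]]
  ]
}}

```text
clock: 11.55
eef_pos: [490.3, -37.5, 112.0]
tool_rot: [-0.0, 0.658, 0.753, 0.001]
ft_force: [3.5, 0.2, -15.7]
grip_width: 9.0
gripper_force: 60.4
```

```bash
python3 s.py
```

```text
11.55 [490.319 -37.509 112.044] [ 0.25   0.581 -0.32   2.012  0.311  0.594 -0.146] F [  3.528   0.168 -15.733] T [-0.172 -0.926  0.224] q 1.7209690981962797 sh [1.894 0.943 4.047] 9.036406609304782 60.38198232650757
```

{"fn": "servo_tool", "kwargs": {
  "rows": [
    [[0, 0, 0, 0.06, 0], [0, 0, 0, 0.06, 0]]
  ]
}}

```text
clock: 11.75
eef_pos: [489.9, -37.6, 112.0]
tool_rot: [-0.001, 0.702, 0.712, -0.0]
ft_force: [2.4, -1.4, -13.9]
grip_width: 9.3
gripper_force: 60.4
```

```bash
python3 s.py
```

```text
11.75 [489.912 -37.59  112.048] [ 0.227  0.577 -0.285  2.013  0.279  0.589 -0.233] F [  2.423  -1.421 -13.901] T [-0.196 -0.666  0.278] q 1.840828978058523 sh [2.07  1.123 4.049] 9.259167657080466 60.40719151496887
```

{"fn": "servo_tool", "kwargs": {
  "rows": [
    [[0, 0, 0, 0.06, 0], [0, 0, 0, 0.06, 0]]
  ]
}}

```text
clock: 11.95
eef_pos: [489.5, -37.6, 112.0]
tool_rot: [-0.001, 0.743, 0.669, -0.001]
ft_force: [1.8, -0.6, -13.2]
grip_width: 8.7
gripper_force: 60.4
```

```bash
python3 s.py
```

```text
11.95 [489.474 -37.6   112.028] [ 0.203  0.574 -0.251  2.014  0.246  0.584 -0.32 ] F [  1.796  -0.643 -13.205] T [-0.151 -0.516  0.227] q 1.9607230551116779 sh [2.247 1.306 4.026] 8.691422377151222 60.428874492645264
```

```bash
cat > l.py <<'E'
from h import *
from bench import readout
o=readout.get_obs();M=T(o);y=np.arctan2(M[1,0],M[0,0])
print("%.2f q %.3f Tz %.3f j7t %.3f"%(o["clock"],(0.285-y)%np.pi,o["torque"][2],o["joint_torque"][6]),"F",o["ft_force"],"T",o["torque"],"j7",o["joint_pos"][6],o["grip_width"])
E
python3 l.py
```

```text
11.95 q 1.961 Tz 0.227 j7t 0.040 F [  1.796  -0.643 -13.205] T [-0.151 -0.516  0.227] j7 -0.3202210873467876 8.691422377151222
```

{"fn": "servo_tool", "kwargs": {
  "rows": [
    [[0, 0, 0.1, 0.06, 0], [0, 0, 0, 0.06, 0]]
  ]
}}

```text
clock: 12.15
eef_pos: [489.1, -37.6, 111.9]
tool_rot: [-0.001, 0.782, 0.623, -0.001]
ft_force: [-0.8, -0.3, -5.3]
grip_width: 9.1
gripper_force: 60.5
```

```bash
python3 l.py
```

```text
12.15 q 2.081 Tz 0.283 j7t 0.028 F [-0.767 -0.341 -5.314] T [-0.231  0.012  0.283] j7 -0.4075497380303566 9.061392745615844
```

{"fn": "servo_tool", "kwargs": {
  "rows": [
    [[0, 0, 0, 0.08, 0]]
  ]
}}

```text
clock: 12.25
eef_pos: [488.8, -37.6, 112.0]
tool_rot: [-0.001, 0.806, 0.591, -0.001]
ft_force: [-0.7, -0.2, -4.4]
grip_width: 9.0
gripper_force: 60.5
```

```bash
python3 l.py
```

```text
12.25 q 2.161 Tz 0.236 j7t 0.166 F [-0.734 -0.216 -4.408] T [-0.287  0.164  0.236] j7 -0.4653867188948947 9.024490793940979
```

{"fn": "servo_tool", "kwargs": {
  "rows": [
    [[0, 0, 0, 0.08, 0]]
  ]
}}

```text
clock: 12.35
eef_pos: [488.5, -37.5, 111.9]
tool_rot: [-0.001, 0.829, 0.559, -0.002]
ft_force: [-1.2, -0.9, -4.1]
grip_width: 9.4
gripper_force: 60.5
```

```bash
python3 l.py
```

```text
12.35 q 2.241 Tz 0.230 j7t 0.118 F [-1.233 -0.908 -4.097] T [-0.208  0.179  0.23 ] j7 -0.5230443960678998 9.35545465219912
```

{"fn": "servo_tool", "kwargs": {
  "rows": [
    [[0, 0, 0, 0.08, 0]]
  ]
}}

```text
clock: 12.45
eef_pos: [488.2, -37.4, 111.9]
tool_rot: [-0.001, 0.851, 0.525, -0.002]
ft_force: [-1.9, -0.1, -3.8]
grip_width: 9.6
gripper_force: 60.6
```

```bash
python3 l.py
```

```text
12.45 q 2.321 Tz 0.244 j7t 0.104 F [-1.868 -0.14  -3.774] T [-0.175  0.333  0.244] j7 -0.5802815024379583 9.611147745188093
```

{"fn": "servo_tool", "kwargs": {
  "rows": [
    [[0, 0, 0, 0.08, 0]]
  ]
}}

```text
clock: 12.55
eef_pos: [488.0, -37.3, 111.9]
tool_rot: [-0.001, 0.871, 0.491, -0.002]
ft_force: [-2.6, -0.1, -4.4]
grip_width: 9.4
gripper_force: 60.7
```

```bash
python3 l.py
```

```text
12.55 q 2.401 Tz 0.253 j7t 0.091 F [-2.617 -0.123 -4.352] T [-0.192  0.49   0.253] j7 -0.6373784889540921 9.39860012636873
```

{"fn": "servo_tool", "kwargs": {
  "rows": [
    [[0, 0, 0, 0.08, 0]]
  ]
}}

```text
clock: 12.65
eef_pos: [487.7, -37.2, 111.9]
tool_rot: [-0.001, 0.89, 0.455, -0.002]
ft_force: [-3.4, -0.2, -2.8]
grip_width: 9.1
gripper_force: 60.7
```

```bash
python3 l.py
```

```text
12.65 q 2.481 Tz 0.331 j7t 0.078 F [-3.352 -0.234 -2.771] T [-0.061  0.575  0.331] j7 -0.6944271589165779 9.073536819744787
```

{"fn": "servo_tool", "kwargs": {
  "rows": [
    [[-0.15, -0.2, 0, 0.08, 0]]
  ]
}}

```text
clock: 12.75
eef_pos: [487.2, -37.0, 112.0]
tool_rot: [-0.0, 0.908, 0.42, -0.0]
ft_force: [3.9, 0.2, -10.3]
grip_width: 8.9
gripper_force: 60.7
```

```bash
python3 l.py
```

```text
12.75 q 2.561 Tz 0.309 j7t 0.086 F [  3.942   0.178 -10.323] T [-0.041 -0.709  0.309] j7 -0.7514185376426009 8.947828665137527
```

{"fn": "servo_tool", "kwargs": {
  "rows": [
    [[0, 0, 0, 0.08, 0]]
  ]
}}

```text
clock: 12.85
eef_pos: [487.1, -36.9, 112.0]
tool_rot: [-0.001, 0.924, 0.383, -0.0]
ft_force: [0.3, 0.8, -6.7]
grip_width: 9.0
gripper_force: 60.8
```

```bash
python3 l.py
```

```text
12.85 q 2.640 Tz 0.321 j7t 0.062 F [ 0.297  0.828 -6.668] T [ 0.003 -0.115  0.321] j7 -0.8081069774546258 8.960678797212944
```

{"fn": "servo_tool", "kwargs": {
  "rows": [
    [[0, 0, 0, 0.08, 0]]
  ]
}}

```text
clock: 12.95
eef_pos: [486.8, -36.7, 111.9]
tool_rot: [-0.001, 0.938, 0.346, -0.001]
ft_force: [-0.4, -0.3, -6.2]
grip_width: 9.0
gripper_force: 60.8
```

```bash
python3 l.py
```

```text
12.95 q 2.720 Tz 0.298 j7t 0.050 F [-0.39  -0.347 -6.229] T [0.06  0.022 0.298] j7 -0.8647797479118192 9.01074608268008
```

{"fn": "servo_tool", "kwargs": {
  "rows": [
    [[0, 0, 0, 0.08, 0]]
  ]
}}

```text
clock: 13.05
eef_pos: [486.6, -36.5, 111.9]
tool_rot: [-0.001, 0.951, 0.308, -0.001]
ft_force: [-1.3, 1.2, -5.8]
grip_width: 9.3
gripper_force: 60.9
```

```bash
python3 l.py
```

```text
13.05 q 2.800 Tz 0.291 j7t 0.036 F [-1.332  1.161 -5.765] T [0.123 0.078 0.291] j7 -0.9212960519876675 9.283254406319168
```

{"fn": "servo_tool", "kwargs": {
  "rows": [
    [[0, 0, 0, 0.08, 0]]
  ]
}}

```text
clock: 13.15
eef_pos: [486.4, -36.4, 111.9]
tool_rot: [-0.001, 0.963, 0.27, -0.001]
ft_force: [-1.5, 0.5, -5.1]
grip_width: 8.7
gripper_force: 61.0
```

```bash
python3 l.py
```

```text
13.15 q 2.880 Tz 0.355 j7t 0.020 F [-1.532  0.498 -5.064] T [0.164 0.205 0.355] j7 -0.9777673288640378 8.697725377035894
```

{"fn": "servo_tool", "kwargs": {
  "rows": [
    [[0, 0, 0, 0.03, 0]]
  ]
}}

```text
clock: 13.25
eef_pos: [486.4, -36.3, 111.9]
tool_rot: [-0.001, 0.967, 0.256, -0.001]
ft_force: [-0.7, 2.6, -6.3]
grip_width: 9.3
gripper_force: 61.0
```

```bash
python3 l.py
```

```text
13.25 q 2.908 Tz 0.334 j7t -0.351 F [-0.668  2.552 -6.311] T [0.294 0.22  0.334] j7 -0.9979353650449624 9.26891191663088
```

{"fn": "servo_tool", "kwargs": {
  "rows": [
    [[0, 0, 0, 0.03, 0]]
  ]
}}

```text
clock: 13.35
eef_pos: [486.3, -36.2, 111.9]
tool_rot: [-0.001, 0.97, 0.242, -0.001]
ft_force: [-1.1, 2.6, -6.6]
grip_width: 9.0
gripper_force: 61.1
```

```bash
python3 l.py
```

```text
13.35 q 2.938 Tz 0.363 j7t -0.227 F [-1.149  2.565 -6.607] T [0.526 0.264 0.363] j7 -1.0189770181382476 9.018931672857773
```

{"fn": "servo_tool", "kwargs": {
  "rows": [
    [[0, 0, 0, 0.03, 0]]
  ]
}}

```text
clock: 13.45
eef_pos: [486.2, -36.1, 112.0]
tool_rot: [-0.001, 0.974, 0.227, -0.002]
ft_force: [-2.6, 3.8, -8.9]
grip_width: 8.7
gripper_force: 61.1
```

```bash
python3 l.py
```

```text
13.45 q 2.969 Tz 0.339 j7t -0.232 F [-2.57   3.837 -8.935] T [0.78  0.408 0.339] j7 -1.0407985320235906 8.715297998128415
```

{"fn": "servo_tool", "kwargs": {
  "rows": [
    [[0, 0, 0, 0.03, 0]]
  ]
}}

```text
clock: 13.55
eef_pos: [486.2, -36.1, 111.9]
tool_rot: [-0.001, 0.977, 0.212, -0.002]
ft_force: [-2.0, 4.3, -9.6]
grip_width: 9.5
gripper_force: 61.2
```

```bash
python3 l.py
```

```text
13.55 q 3.000 Tz 0.380 j7t -0.247 F [-1.953  4.298 -9.553] T [0.941 0.507 0.38 ] j7 -1.0623794373298092 9.45980034541647
```

{"fn": "servo_tool", "kwargs": {
  "rows": [
    [[0, 0, 0, 0.03, 0]]
  ]
}}

```text
clock: 13.65
eef_pos: [486.1, -36.0, 111.9]
tool_rot: [-0.001, 0.98, 0.197, -0.002]
ft_force: [-2.9, 5.0, -9.7]
grip_width: 9.4
gripper_force: 61.2
```

```bash
python3 l.py
```

```text
13.65 q 3.030 Tz 0.368 j7t -0.257 F [-2.854  4.972 -9.728] T [1.025 0.53  0.368] j7 -1.0836736079651923 9.398460572982692
```

```bash
cat > f.py <<'E'
from h import *
from scipy.optimize import least_squares
D=np.array([(1.2226,492.29,-36.38,-2.21,-3.49,.266),(1.543,491.3,-37.07,-4.43,-4.64,.309),(1.721,490.32,-37.51,3.53,.17,.224),
(1.841,489.91,-37.59,2.42,-1.42,.278),(1.961,489.47,-37.6,1.8,-.64,.227),(2.081,489.1,-37.6,-.77,-.34,.283),(2.161,488.8,-37.6,-.73,-.22,.236),
(2.241,488.5,-37.5,-1.23,-.91,.230),(2.321,488.2,-37.4,-1.87,-.14,.244),(2.401,488,-37.3,-2.6,-.12,.253),(2.481,487.7,-37.2,-3.35,-.23,.331),
(2.561,487.2,-37,3.94,.18,.309),(2.64,487.1,-36.9,.3,.83,.321),(2.72,486.8,-36.7,-.39,-.35,.298),(2.8,486.6,-36.5,-1.33,1.16,.291),
(2.88,486.4,-36.4,-1.53,.5,.355),(2.908,486.4,-36.3,-.67,2.55,.334),(2.938,486.3,-36.2,-1.15,2.57,.363),(2.969,486.2,-36.1,-2.57,3.84,.339),
(3,486.2,-36.1,-1.95,4.3,.38),(3.03,486.1,-36,-2.85,4.97,.368)])
import os
if os.path.exists("extra.txt"): D=np.vstack([D,np.loadtxt("extra.txt",ndmin=2)])
q,x,y,fx,fy,t=D.T
c=least_squares(lambda p:np.hypot(x-p[0],y-p[1])-p[2],[489.4,-34,3.7]).x;print("axis",c)
tc=t+((x-c[0])*fy-(y-c[1])*fx)/1000
for n,tt in(("raw",t),("cor",tc)):
    s=least_squares(lambda p:p[0]+.16*np.maximum(q-p[1],0)-tt,[.25,2.3]);cov=np.linalg.inv(s.jac.T@s.jac)*2*s.cost/(len(q)-2)
    s1=least_squares(lambda p:.25+.16*np.maximum(q-p[0],0)-tt,[2.3])
    print(n,s.x,np.sqrt(np.diag(cov)),"fixed .25:",s1.x,"rms",np.sqrt(2*s.cost/len(q)))
E
python3 f.py
```

```text
axis [489.371 -33.485   4.111]
raw [0.255 2.321] [0.009 0.074] fixed .25: [2.292] rms 0.025435945608509876
cor [0.252 2.354] [0.009 0.071] fixed .25: [2.341] rms 0.02445204525693147
```

{"fn": "servo_tool", "kwargs": {
  "rows": [
    [[0, -0.1, 0.06, 0.02, 0], [0, -0.1, 0.06, 0.02, 0]]
  ]
}}

```text
clock: 13.85
eef_pos: [486.0, -35.7, 111.8]
tool_rot: [-0.0, 0.984, 0.177, -0.001]
ft_force: [-5.3, 2.2, 2.6]
grip_width: 9.1
gripper_force: 61.1
```

```bash
python3 l.py
```

```text
13.85 q 3.071 Tz 0.358 j7t -0.285 F [-5.258  2.235  2.607] T [0.308 1.191 0.358] j7 -1.114855782233985 9.12235872054781
```

{"fn": "servo_tool", "kwargs": {
  "rows": [
    [[-0.1, 0.0, 0, 0.015, 0]]
  ]
}}

```text
clock: 13.95
eef_pos: [485.9, -35.7, 111.9]
tool_rot: [-0.0, 0.986, 0.17, 0.0]
ft_force: [-3.0, 3.0, -2.3]
grip_width: 8.8
gripper_force: 61.2
```

```bash
python3 l.py
```

```text
13.95 q 3.086 Tz 0.369 j7t -0.350 F [-2.975  2.985 -2.252] T [0.88  0.71  0.369] j7 -1.124441892513649 8.79379698930638
```

{"fn": "servo_tool", "kwargs": {
  "rows": [
    [[-0.1, 0.0, 0, 0.015, 0]]
  ]
}}

```text
clock: 14.05
eef_pos: [485.9, -35.7, 111.9]
tool_rot: [-0.0, 0.987, 0.162, 0.001]
ft_force: [-0.9, 4.6, -2.5]
grip_width: 9.2
gripper_force: 61.3
```

```bash
python3 l.py; cat > extra.txt <<'E'
3.071 486.0 -35.7 -5.26 2.24 .358
E
python3 f.py
```

```text
14.05 q 3.100 Tz 0.427 j7t -0.334 F [-0.854  4.589 -2.479] T [1.125 0.323 0.427] j7 -1.134130767067236 9.186142420691564
axis [489.371 -33.527   4.073]
raw [0.255 2.328] [0.009 0.071] fixed .25: [2.3] rms 0.02510761920285836
cor [0.252 2.368] [0.009 0.07 ] fixed .25: [2.354] rms 0.02455211374135806
```

{"fn": "servo_tool", "kwargs": {
  "rows": [
    [[0, 0, 0, 0, 0.1], [0, 0, 0, 0, 0.2], [0, 0, 0, 0, 0.32], [0, 0, 0, 0, 0.32], [0, 0, 0, 0, 0.32]]
  ]
}}

```text
clock: 14.55
eef_pos: [486.2, -37.5, 112.0]
tool_rot: [0.001, 0.987, 0.162, 0.001]
ft_force: [-0.2, -0.2, 0.1]
grip_width: 29.7
gripper_force: 0.0
```

{"fn": "servo_tool", "kwargs": {
  "rows": [
    [[0, 0, -1.5, 0, 0.32], [0, 0, -3, 0, 0.32], [0, 0, -4, 0, 0.32], [0, -4, -4, 0, 0.32], [0, 0, 0, 0, 0.32]]
  ]
}}

```text
clock: 15.05
eef_pos: [476.1, 0.9, 236.4]
tool_rot: [-0.001, 0.986, 0.165, 0.005]
ft_force: [0.7, 0.0, -0.0]
grip_width: 30.1
gripper_force: 0.0
```

Run:
```python
from h import *
from bench import readout, eyes
import cv2
o=readout.get_obs();print(o["clock"],o["eef_pos"],o["ft_force"],o["grip_width"]);M=T(o);np.save("w5.npy",M)
im=eyes.read_camera("wrist")[:,:,::-1]
cv2.imwrite("pics/w5.png",cv2.resize(im,None,fx=1.42,fy=1.42,interpolation=cv2.INTER_CUBIC))
```

```text
15.05 [476.135   0.909 236.366] [ 0.737  0.033 -0.003] 30.10175022383823
```

View pics/w5.png

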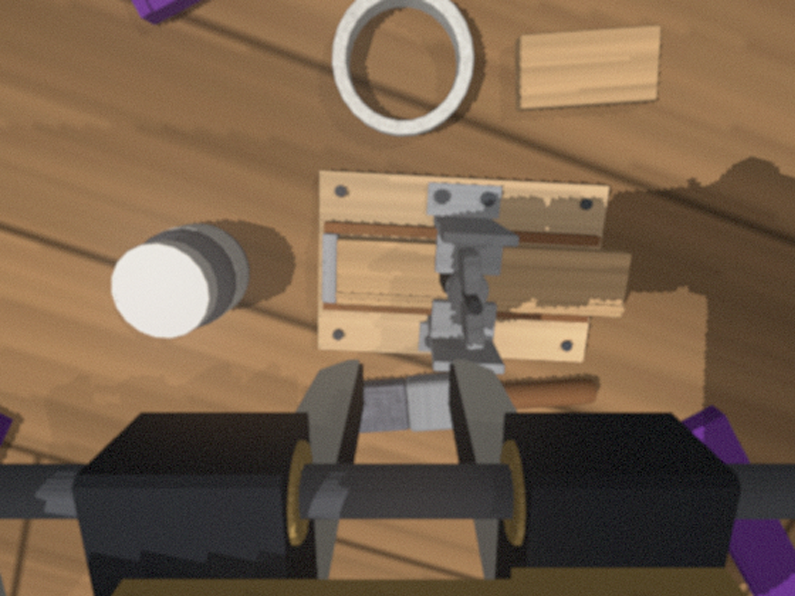

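The bar still meets the stop at (335,268). The wings stand at (465,250)–(478,345), about where I left them, and the gripper is clear of everything.

```bash
python3 -c "
from bench import job
print(job.sign_off())"
```

```text
the job is handed in; nothing more can be done
None
```

I handed the job in at about 15 s: the bar is home against the stop, clamped with an estimated 29–32 N (worked out from the nut torque, not measured directly), and the gripper is released and clear of everything. I turned the nut in one grip rather than short strokes, and sign-off returned no verdict.

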